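# Nest the graded mixing cups in their cradle

### The job

Put the three mixing cups away in their cradle: draw the yellow keeper fully back out of the lane, slide the cups along the V lane against the end stop so that they nest fully home one inside the other, then slide the keeper shut again behind them. Keep the cups lying in the lane all the while (do not lift them out) and do not disturb the tape measure, bearing or grease tin.

Things in the scene. Friction and masses are not known exactly. Their poses are not given: they have to be found in the camera images.
- cradle: Fixed grey cradle, origin on the bench under its middle. Lane: V groove along its y axis, 372 mm long, sides sloping 30 degrees from level, bottom of the V 8 mm above the bench, edges 30 mm high at x = +-38 mm. End stop 82 mm high at the -y end, face at y = -180 mm; +y end open. Keeper's slide block on the +x (far) side at y = -67.5 mm, x 55 to 145 mm, 31 mm high
- keeper (a joint): Yellow sliding keeper across the lane at y = -67.5 mm of the cradle: a blade 5 mm thick, 33 to 60 mm above the bench. 0 = shut, its tip 15 mm past the lane's centre; 0.055 m = fully drawn back along the cradle's +x (tip 40 mm from the centre line, every cup passes). Stiff to about 1.5 N, stays where left
- keeper_knob (a point): Middle of the keeper's upright black knob, 16 mm diameter, 30 mm tall (64 to 94 mm above the bench), 62 mm to the cradle's +x side of the lane's centre line when shut; it moves with the keeper
- cup_small: Red straight-walled cup lying in the lane between stop and keeper: 48 mm outside diameter, 80 mm long, wall 2.5 mm, floor 10 mm thick, its outer edge bevelled 8 mm radially over 10 mm of length. Origin on its axis half-way along; its -y axis points out of the open mouth, towards the stop; closed flat bottom at y = +40 mm
- cup_medium: White cup, same shape and lie, 60 mm outside diameter, 80 mm long, wall 2.5 mm, floor 10 mm, in the lane beyond the keeper. Origin and axes as for the small cup; goes over the small cup. Cups may start to shove one another along before they nest; this is harmless. All cups slide easily (friction about 0.2)
- cup_large: Blue cup, same shape and lie, 72 mm outside diameter, 80 mm long, last in the lane; goes over the medium cup. Origin and axes as for the small cup: flat closed bottom at y = +40 mm; axis 50 mm above the bench. With all three home at the stop the stack is 100 mm long, this cup's centre is at y = -120 mm of the cradle, and the shut keeper leaves 10 mm behind it. Cups weigh 40 to 140 g
- tape: Yellow tape measure 39x79x66 mm, bystander; origin under its middle
- bearing: Steel ball bearing 52 mm diameter, 15 mm high, bystander; origin under its middle
- grease_tin: Blue, yellow and white grease tin 68 mm diameter, 69 mm high, bystander; origin under its middle
There are look-alikes about, which are no part of the job. What is meant by the cup_large is not turquoise, and is the smaller of those in its own colour. There is more than one size of the cup_small; the one meant has the size given above.

How it is judged:
On the way, in this order (a step that is already met when the one before it is completed fails the run):
1. the keeper is drawn back out of the lane (value of joint keeper above 0.045 m), for 0.2 s.
2. the three cups are nested fully home against the stop (distance between cup_small and cup_medium below 0.015 m and distance between cup_medium and cup_large below 0.015 m and y of cup_large in the frame of cradle below -0.112 m), for 0.2 s.
At the end, for the whole second after the job is handed in: Cups nested small in medium in large (neighbours' centres within 15 mm, axes within 0.1 rad), at rest in the lane at the stop (large cup's centre beyond y = -112 mm of the cradle, under 57 mm high, axis within 0.1 rad of the lane), keeper shut behind them (below 8 mm) (all of step 2 and value of joint keeper below 0.008 m and angle between the y axis of cup_small and the y axis of cup_medium, either way round below 0.1 rad and angle between the y axis of cup_medium and the y axis of cup_large, either way round below 0.1 rad and angle between the y axis of cup_large and the y axis of cradle, either way round below 0.1 rad and z of cup_large in the frame of cradle below 0.057 m and linear speed of cup_large below 0.02 m/s); the robot touches nothing.
It fails at once if a cup is lifted out of the lane (z of any of cup_small, cup_medium, cup_large in the frame of cradle above 0.08 m).
It fails at once if the tape measure, bearing or grease tin is moved by more than 20 mm (distance of any of tape, bearing, grease_tin from where it was at the start of the episode above 0.02 m).
It also fails if it takes over 64 s, if anything falls off the work surface, if the arm or the gripper's body presses on something with over 40 N, if the wrist force passes 120 N, or if a joint passes its speed limit or range.

### The arm

A 6-joint arm with a two-finger parallel gripper is mounted at the origin on a cart in front of the work surface, level with it; the furniture and walls round the work are solid. World frame = base frame: x ahead of the robot, y to its left, z up, the work surface at z = 0. Lengths are in m, angles in rad, forces in N, time in s.
With the tool pointing down it reaches from about 0.325 to 0.75 m from the base axis. Payload 7.6 kg.
Tool frame: the origin (TCP) lies between the finger pads; the fingertips stand 19 mm ahead of it and the grasp point (between the pads) is the TCP (env.tip_reach is the z of the fingertips in the tool frame, in m); z points along the fingers, y is the line along which they close (so a half turn about z gives the same grasp; the last joint's range is limited). The gripper opens to 85 mm and grips with 20 to 120 N. Pads are 22 mm wide; open, the fingers measure 114 mm over their backs; the gripper's body (76 mm by 85 mm) begins 54 mm behind the grasp point. The pads swing forward as they close: fully open they stand 13 mm farther back than shut.
Start: joints at [-1.338, 0.052, 1.401, -0, 1.689, -0.07], TCP at [0.157, -0.501, 0.25] pointing down, gripper open.
Joint ranges: [-2.9, 2.9], [-0.91, 2.17], [0.12, 2.37], [-1.06, 4.2], [0.26, 2.73], [-2.93, 2.93]. Speed limits (rad/s): [2.57, 2.57, 3.01, 3.14, 3.14, 3.14].

### API

Orientations are given as a rotation vector (axis times angle).
In Python, from plant import env, vision gives the robot as it stands. Calls block until the motion is done:
- env.goto(position, orientation): joint-space move of the TCP to a pose.
- env.movel(position, max_speed=0.15, attitude=None, guard=None): straight line of the TCP; attitude=None keeps the orientation; max_speed is the mean speed in m/s. With guard (N) it stops when the force on the tool has changed by that much, and returns True; else False.
- env.move_joints(angles): joint-space move.
- env.ungrasp() and env.close_gripper(f_grip=None): open the fingers fully, or close them until they stop; f_grip is the grip in N (None keeps the last).
- env.sleep(seconds).
- env.ik(position, orientation): joint angles nearest the present ones, or None.
- vision.capture(name): name is "side" or "top" or "wrist"; returns (picture, depth): 420x560x3 uint8, blue, green, red; 420x560 float32, m along the optical axis (not along the pixel's ray), 0 where there is no reading.
- vision.get_calibration(name): a dict with "fx", "fy", "cx", "cy" (pixels), "k1" (the pictures are not rectified: a ray, as slopes to the right and down, at radius r is drawn at 1 + k1 r^2 times it, then the intrinsics apply), "view" (4x4, takes a point from world to camera coordinates). Camera axes: x right, y down, z forward; pixel columns grow to the right and rows downward; lengths in m; the calibration is good to about 2 mm. A picture is of the moment at which its call begins: read the wrist's pose just before it. get_calibration takes no time and is no camera call; for the wrist camera it gives the pose at the moment of the call.
A pose or a line that the arm cannot do raises env.Unreachable and nothing moves.
- env.job_done(): hands the job in; it is judged then, once.
Readings, each from a call of its own:
- env.get_time(): time.
- env.get_qpos(): joint angles.
- env.get_qvel(): joint speeds.
- env.get_joint_torque(): joint torques, N m.
- env.get_tool_pos(): TCP position.
- env.get_tool_rot(): TCP orientation.
- env.get_force(): force on the tool from outside, world axes, zero at the start.
- env.get_torque(): the same for the moment, N m.
- env.get_finger_gap(): opening from 0.0 (shut) to 1.0 (fully open).
- env.get_grip_force(): force on a finger pad.
Only numpy, scipy, OpenCV 4.12 (cv2) and the standard library are available. Lean on these libraries where they do the work, as an engineer would, in place of code of your own. Each camera call takes 0.05 s, during which the arm holds its last target. There are 200 camera calls.

## Working session

There is one attempt and no reset: what is moved stays moved. The work goes in short steps, each a Python script; the robot and the scene stay as the last script left them, time stands still between calls to the robot, and variables do not carry over. Pictures are saved under pics/ and viewed, at most 10 in all, crops included, and the job is handed in when it is done.

```bash
mkdir -p pics; cat > h.py <<'E'
from plant import env, vision
import numpy as np, cv2
def cap(n):
    c=vision.get_calibration(n); im,d=vision.capture(n); return im,d,c
def px2w(u,v,z,c):
    """pixel + optical-axis depth -> world"""
    K=np.array([[c['fx'],0,c['cx']],[0,c['fy'],c['cy']],[0,0,1.]])
    p=cv2.undistortPoints(np.array([[[u,v]]],float),K,np.array([c['k1'],0,0,0.]))[0,0]
    return (np.linalg.inv(np.array(c['view']))@[p[0]*z,p[1]*z,z,1])[:3]
E
python3 - <<'E'
from h import *
import pickle
o={}
for n in('top','side'):
    o[n]=cap(n); cv2.imwrite(f'pics/{n}0.png',o[n][0])
pickle.dump(o,open('o.pkl','wb'))
E
```

```text
(no output)
```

View pics/top0.png

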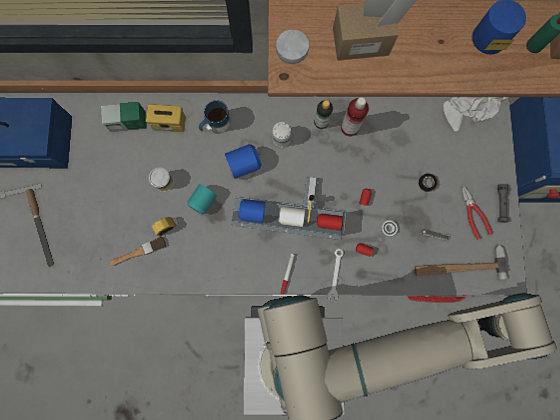

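View pics/side0.png

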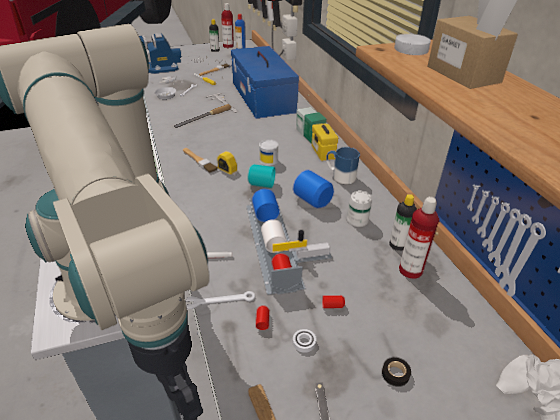

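The top view shows the cradle running from about (237,212) to (345,228), with the stop on the right.

Candidates:
- **Blue cup:** (252,211) in the lane, a bigger one at (243,161), and turquoise at (202,199). I choose the one in the lane.
- **Red cup:** (330,222) in the lane, and smaller ones at (366,197) and (365,249). I choose the one in the lane.
- **Keeper:** around (311,200).

I'll check this in a close crop.

```bash
python3 - <<'E'
from h import *
import pickle
o=pickle.load(open('o.pkl','rb'))
im,d,c=o['top']
cv2.imwrite('pics/crop.png',cv2.resize(im[165:245,225:360],None,fx=5.9,fy=5.9,interpolation=cv2.INTER_CUBIC))
for n,u,v in [('blue',252,211),('white',292,216),('red',330,222),('knob?',311,200),('block',314,183),('bench',300,260),('bigblue',243,161),('stop',344,222)]:
    print(n,px2w(u,v,d[v,u],c).round(4))
E
```

```text
blue [0.4849 0.1336 0.0884]
white [0.4718 0.0042 0.0715]
red [ 0.4544 -0.1202  0.0591]
knob? [ 0.5233 -0.0574  0.0801]
block [ 0.5903 -0.0714  0.0355]
bench [ 0.334  -0.0241  0.0092]
bigblue [0.6497 0.1648 0.0946]
stop [ 0.451  -0.1625  0.0834]
```

View pics/crop.png

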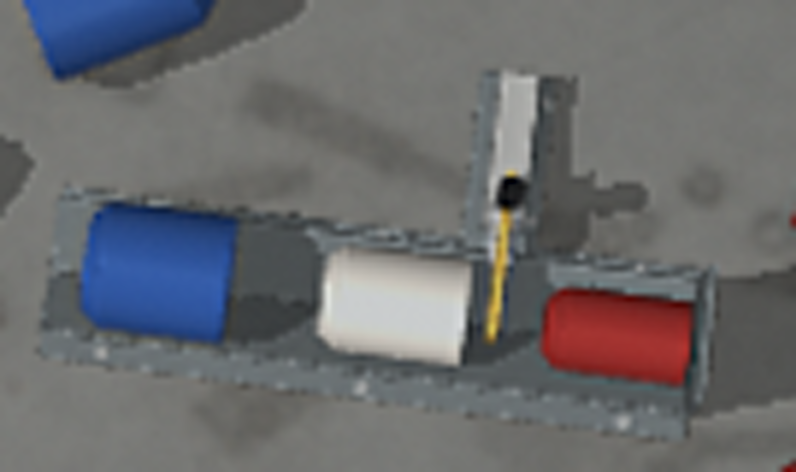

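The crop confirms the blue, white and red cups lying in the lane. The keeper is shut, with its knob at about (311.6,197.2) in the full picture. I'll move above it and refine with the wrist camera.

```bash
cat >> h.py <<'E'
from scipy.spatial.transform import Rotation as Ro
def down(a):
    """tool down, closing line (tool y) along angle a in the xy plane, as rotvec"""
    y=np.array([np.cos(a),np.sin(a),0]); z=np.array([0,0,-1.])
    return Ro.from_matrix(np.c_[np.cross(y,z),y,z]).as_rotvec()
def ray(u,v,h,c):
    """pixel -> world point on plane z=h"""
    a,b=px2w(u,v,.1,c),px2w(u,v,1.,c); return a+(b-a)*(h-a[2])/(b[2]-a[2])
E
python3 - <<'E'
from h import *
import pickle
print(Ro.from_rotvec(env.get_tool_rot()).as_matrix().round(2).tolist())
best=None
for a in (np.pi/2-.12*-1, -np.pi/2+.12, np.pi/2-.12,-np.pi/2-.12): print(a,env.ik([.45,-.03,.33],down(a)))
a=np.arctan2(.1336+.1202,.4849-.4544)
q=env.get_qpos()
c=[(s,env.ik([.42,-.02,.36],down(s))) for s in (a,a-np.pi)]
s,j=min([t for t in c if t[1] is not None],key=lambda t:abs(t[1][5]))
env.move_joints(j)
print('using',s,j)
o=cap('wrist');pickle.dump(o,open('w.pkl','wb'))
cv2.imwrite('pics/w0.png',cv2.resize(o[0],None,fx=1.42,fy=1.42))
print(env.get_time(),np.linalg.inv(np.array(o[2]['view'])).round(3).tolist())
E
```

```text
[[0.95, 0.3, -0.0], [0.3, -0.95, 0.0], [0.0, -0.0, -1.0]]
1.6907963267948967 [-1.48478108e-01 -1.61389905e-01  1.44900460e+00 -4.44089210e-16
  1.85397796e+00 -1.83927444e+00]
-1.4507963267948965 [-1.48478108e-01 -1.61389905e-01  1.44900460e+00 -8.88178420e-16
  1.85397796e+00  1.30231822e+00]
1.4507963267948965 [-0.14847811 -0.16138991  1.4490046   0.          1.85397796 -1.59927444]
-1.6907963267948967 [-1.48478108e-01 -1.61389905e-01  1.44900460e+00 -8.88178420e-16
  1.85397796e+00  1.54231822e+00]
using -1.6903961531456035 [-1.35453839e-01 -2.38986391e-01  1.45634544e+00 -4.44089210e-16
  1.92423360e+00  1.55494231e+00]
2.1667 [[-0.121, -0.947, -0.298, 0.496], [-0.993, 0.114, 0.038, -0.031], [-0.002, 0.301, -0.954, 0.482], [0.0, 0.0, 0.0, 1.0]]
```

View pics/w0.png

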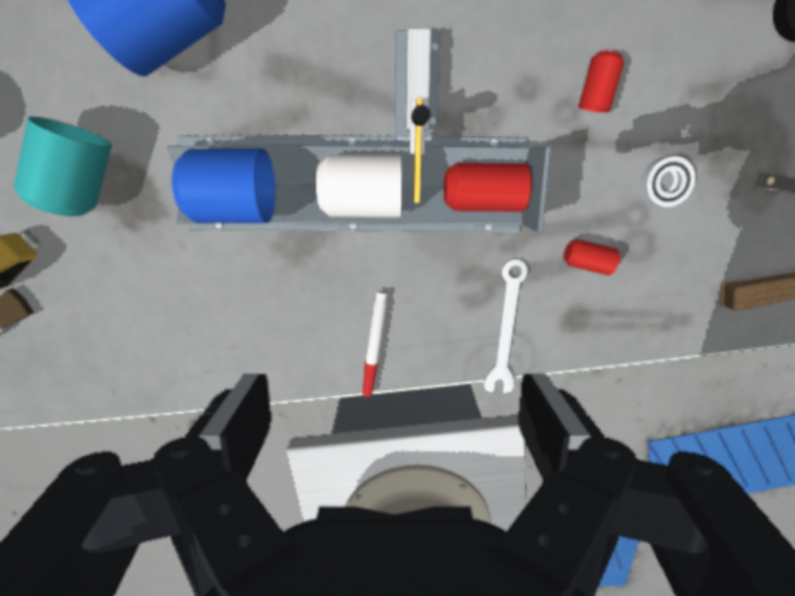

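The wrist view shows the knob top at about (420,115). The cup silhouette midlines are blue (225,185.5), white (360,186) and red (488,187). The blue flat end is at about u=174 and the stop top at about u=545.

```bash
python3 - <<'E'
from h import *
import pickle
im,d,c=pickle.load(open('w.pkl','rb'))
s=1/1.42
P={n:ray(u*s,v*s,h,c) for n,u,v,h in [('knob',420,115,.094),('blue',225,185.5,.05),('white',360,186,.0426),('red',488,187,.0357),('blueend',174,185.5,.05),('tip',417,203,.06),('stopL',543,148,.082),('stopR',539,231,.082),('e1',178,138,.03),('e2',527,138,.03),('f1',185,230,.03),('f2',520,230,.03)]}
for n in P: print(n,P[n].round(4))
u=(P['blue']-P['red']);u/=np.linalg.norm(u[:2]);print('dir',np.arctan2(u[1],u[0]))
ex=np.array([u[1],-u[0]])
K=(P['knob']-P['white'])[:2]
print('knob offset from lane',K@ex)
k=P['knob'][:2]; org=k-.062*ex+.0675*u[:2]
for n in P: print(n,'cradle',((P[n][:2]-org)@ex).round(4),((P[n][:2]-org)@u[:2]).round(4))
E
```

```text
knob [ 0.5307 -0.056   0.094 ]
blue [0.4944 0.1376 0.05  ]
white [0.4769 0.0066 0.0426]
red [ 0.4603 -0.1209  0.0357]
blueend [0.501  0.1881 0.05  ]
tip [ 0.4553 -0.0471  0.06  ]
stopL [ 0.4921 -0.1622  0.082 ]
stopR [ 0.4185 -0.1567  0.082 ]
e1 [0.5459 0.1821 0.03  ]
e2 [ 0.5029 -0.1636  0.03  ]
f1 [0.4548 0.1987 0.03  ]
f2 [ 0.4118 -0.1531  0.03  ]
dir 1.439622464025637
knob offset from lane 0.06152986903899203
knob cradle 0.062 -0.0675
blue cradle 0.0006 0.1196
white cradle 0.0005 -0.0125
red cradle 0.0006 -0.1411
blueend cradle 0.0006 0.1706
tip cradle -0.014 -0.0685
stopL cradle 0.0376 -0.1778
stopR cradle -0.0361 -0.182
e1 cradle 0.0459 0.1705
e2 cradle 0.0485 -0.1779
f1 cradle -0.0465 0.1751
f2 cradle -0.0433 -0.1793
```

The knob, blade tip, stop and cups all agree to within 2 mm. Next I grip the knob and draw the keeper back.

```bash
cat >> h.py <<'E'
A=1.4396; U=np.array([np.cos(A),np.sin(A)]); EX=np.array([U[1],-U[0]])
ORG=np.array([.5307,-.056])-.062*EX+.0675*U
def cw(x,y,z): return np.r_[ORG+x*EX+y*U,z]
def wc(p): d=np.asarray(p)[:2]-ORG; return np.r_[d@EX,d@U,p[2]].round(4)
ROT=down(A-np.pi)
E
python3 - <<'E'
from h import *
env.goto(cw(.062,-.0675,.14),ROT)
print('hit',env.movel(cw(.062,-.0675,.085),.1,guard=15))
env.close_gripper(25)
print('gap',env.get_finger_gap(),env.get_grip_force(),env.get_force())
print(env.movel(cw(.1165,-.0675,.085),.06,guard=25), wc(env.get_tool_pos()),env.get_force(),env.get_finger_gap())
env.ungrasp()
env.movel(cw(.1165,-.0675,.17),.15)
env.goto(cw(.0,.0,.36)-np.r_[.06*EX,0],ROT)
o=cap('wrist')
cv2.imwrite('pics/w1.png',o[0]); print(env.get_time())
E
```

```text
hit False
gap 0.1753702817001459 25.184652507305145 [-1.92191062 -3.27933608  1.14416275]
False [ 0.1162 -0.0677  0.0852] [-5.83820308 -3.76302579  5.47748751] 0.17539533408409538
8.0333
```

View pics/w1.png

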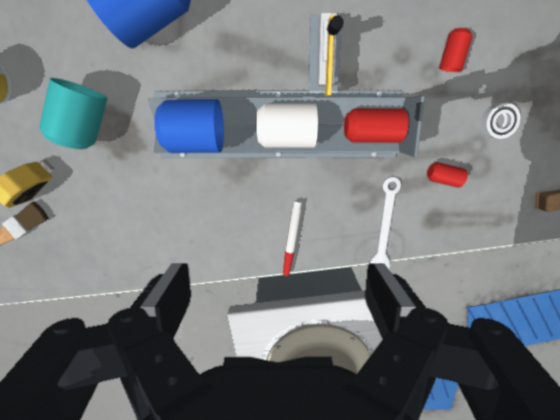

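The keeper is fully back, with its tip at (329,94) level with the lane edge. Now I push the cups home with closed fingers turned across the lane.

```bash
python3 - <<'E'
from h import *
env.close_gripper(20)
c=[(s,env.ik(cw(0,.192,.14),down(s))) for s in (A+np.pi/2,A-np.pi/2)]
s,j=min([t for t in c if t[1] is not None],key=lambda t:abs(t[1][5]))
env.move_joints(j); 
print('down',env.movel(cw(0,.192,.052),.1,guard=15))
for y in (.1,.03,-.03,-.055,-.066,-.073):
    g=env.movel(cw(0,y,.052),.06 if y>-.05 else .03,guard=15)
    print(y,g,wc(env.get_tool_pos()),env.get_force().round(1))
    if g: break
o=cap('top')
cv2.imwrite('pics/t2.png',cv2.resize(o[0][165:245,225:360],None,fx=5.9,fy=5.9,interpolation=cv2.INTER_CUBIC)); print(env.get_time())
o=cap('side');cv2.imwrite('pics/s2.png',cv2.resize(o[0][170:310,200:360],None,fx=4,fy=4))
E
```

```text
down False
0.1 False [-0.      0.1002  0.052 ] [0.1 0.4 0.2]
0.03 False [-0.      0.0302  0.052 ] [-0.6  0.7  0.2]
-0.03 False [-0.     -0.0298  0.052 ] [-0.5 -0.   0.9]
-0.055 False [-0.    -0.055  0.052] [-1.1 -0.  -0.3]
-0.066 False [ 0.     -0.0662  0.052 ] [ 0.7  0.6 -1.2]
-0.073 True [-0.0001 -0.0675  0.052 ] [1.3 3.7 0.3]
16.8917
```

View pics/s2.png

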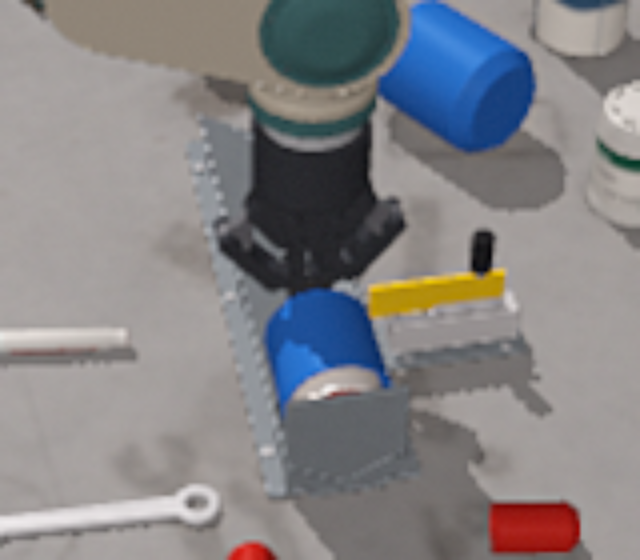

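The side crop shows the blue cup at the stop with the white and red rims nested inside it. The push ended on firm contact at the expected place. I'll retreat and shut the keeper.

```bash
python3 - <<'E'
from h import *
env.movel(cw(0,-.03,.052),.06)
env.movel(cw(0,-.03,.17),.15)
env.ungrasp()
env.goto(cw(.117,-.0675,.15),ROT)
print(env.movel(cw(.117,-.0675,.085),.1,guard=15))
env.close_gripper(25); print('gap',env.get_finger_gap())
print(env.movel(cw(.0615,-.0675,.085),.06,guard=25),wc(env.get_tool_pos()))
env.ungrasp()
env.movel(cw(.0615,-.0675,.17),.15)
env.goto(cw(-.06,-.03,.36),ROT)
o=cap('wrist'); im=o[0]
cv2.imwrite('pics/w3.png',cv2.resize(im[60:200,190:440],None,fx=3.2,fy=3.2,interpolation=cv2.INTER_CUBIC)); print(env.get_time())
import pickle;pickle.dump(o,open('w3.pkl','wb'))
E
```

```text
False
gap 0.17614395268535032
False [ 0.062  -0.0679  0.0852]
25.6583
```

View pics/w3.png

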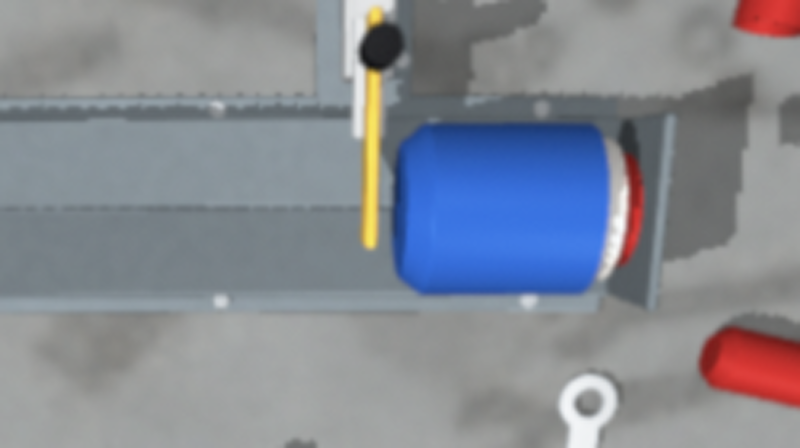

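The close view shows the stack at the stop, with white and red showing about 10 mm each. The keeper is shut behind it with its tip at (370,245), past the lane's centre line.

```bash
python3 -c "
from h import *
print(env.job_done())"
```

```text
the job is handed in; nothing more can be done
None
```

I handed the job in after about 26 s of the 64 s allowed: in the last picture the three cups are nested at the stop with the keeper shut behind them; I don't have the judge's result, and I did not re-measure the tape, bearing and grease tin at the end.

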